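Tension the drive of the pottery wheel

ROBOT

A 6-joint arm with a two-finger parallel gripper is mounted at the origin on the work surface; the furniture and walls round the work are solid. World frame = base frame: x ahead of the robot, y to its left, z up, the work surface at z = 0. Lengths are in m, angles in rad, forces in N, time in s.
With the tool pointing down it reaches from about 0.35 to 0.975 m from the base axis. Payload 7.1 kg.
Tool frame: the origin (TCP) lies midway between the tips of the shut fingers; the grasp point (between the pads) lies 19 mm behind it (env.grasp_offset is the distance from the TCP to the grasp point, in m); z points along the fingers, y is the line along which they close (so a half turn about z gives the same grasp; the last joint's range is limited). The gripper opens to 88 mm and grips with 3 to 60 N. Pads are 20 mm wide; open, the fingers measure 115 mm over their backs; the gripper's body (75 mm by 178 mm) begins 61 mm behind the grasp point.
Start: joints at [1.189, 0.423, 1.63, -0, 1.089, -0.019], TCP at [0.222, 0.584, 0.183] pointing down, gripper open.
Joint ranges: [-3, 3], [-0.9, 2.11], [0.09, 2.58], [-1.31, 4.45], [0.11, 2.69], [-2.54, 2.54]. Speed limits (rad/s): [2.39, 2.39, 3.01, 3.14, 3.14, 3.14].

INTERFACE

Orientations are given as a 3x3 rotation matrix whose columns are the frame's x, y, z axes.
In Python, from bench import env, grab_frame, hand_in gives the robot as it stands. The module is installed in compiled form; this text tells all that it offers.
- The arm moves only by the tool carry_out, never from a script. Its argument "rows" is a list of rows, each a list of 4 numbers: the shift along the tool's x, y, z in cm, then the turn about the tool's z in rad. A call has 1 to 8 rows; each row is the pose to reach, as a shift and turn from the pose commanded when the call began, along the tool's axes at that moment; what a row does not reach only later rows make up. A row lasts 1/10 s, in which the tool goes at most 50 mm and 8.59 degrees, less where a joint would pass 70% of its speed; a pose out of reach is approached as far as the arm can. A call with a gripper value outside its range is refused whole. "claw" is the opening, from 0 (shut) to 1 (fully open), set as the call begins (left out, the last holds). The fingers move at their own pace and stop on an object; the grip force is fixed at half the most. Time passes only in rows, so rows that repeat a pose let the fingers close. It gives the time, the measured TCP pose, the force, the opening and the grip force at its end, in the units of the state.
- env.state(): the state, without advancing time (a new reading comes with each control period).
- grab_frame(name): name is "scene" or "top"; returns a dict with "frame" (400x640x3 uint8, red, green, blue), "range_z" (400x640 float32, m along the optical axis (not along the pixel's ray), 0 where there is no reading), "mtx" (3x3 intrinsics, pixels), "k1" (the pictures are not rectified: a ray, as slopes to the right and down, at radius r is drawn at 1 + k1 r^2 times it, then the intrinsics apply), "cam_to_world" (4x4, takes a point from camera to world coordinates). Camera axes: x right, y up, looking along -z (the intrinsics and any distortion apply to the point x, -y, -z); pixel columns grow to the right and rows downward; lengths in m; the calibration is good to about 2 mm. A picture is of the moment at which its call begins.
- hand_in(): hands the job in; it is judged then, once.
The state is a dict: "time_s": time; "joint_positions": joint angles; "joint_velocities": joint speeds; "joint_torque": joint torques, N m; "eef_pos": TCP position; "tcp_rot": TCP orientation; "wrist_force": force on the tool from outside, world axes, zero at the start; "ft_torque": the same for the moment, N m; "grip_width": opening from 0.0 (shut) to 1.0 (fully open); "finger_force": force on a finger pad.
Only numpy, scipy, OpenCV 4.12 (cv2) and the standard library are available. Lean on these libraries where they do the work, as an engineer would, in place of code of your own. Each camera call takes 0.05 s, during which the arm holds its last target. There are 200 camera calls.

TASK

The drive of the small tabletop pottery wheel is slack: wind its red tension wheel clockwise until it feels firm and the black gauge pointer in front of it stands in the green zone, never forcing the pointer into the red, then let go. Leave the black speed dial off, and leave the clay bowl undisturbed on the throwing head.

Things in the scene. Friction and masses are not known exactly. Their poses are not given: they have to be found in the camera images.
- tension_grip (a point): Grip point on the vertical axis of the red tension wheel, a 64 mm disc with a red grip bar across it, 56 long, 14 wide, 34 tall, white mark at one end. Site x runs along the bar to the mark (fingers close along y), z up; it lies 22 mm above the disc, 12 mm below the bar's top. The wheel is on a grey pod at either end of a fixed white housing, 450 x 160 x 60; gauge on the pod, on the robot's side.
- tension_wheel (a joint): Angle of the red wheel, rad, growing clockwise from above: 0 slack, stop at 2.0; starts at 0 to 0.4. Friction of 0.155 N m holds it where it is left; a spring pushes back with 0.085 N m per rad, so it takes 0.16 N m when slack and grows firm, 0.27 N m, at 1.4. The gauge's black pointer goes right (seen from the robot) 20 mm per rad, over white, green (1.1 to 1.75: 22 to 35 mm), then red.
- speed_dial (a joint): Angle of the black speed dial, rad: 0 is off, where it starts; grows clockwise from above, turns easily. Same shape and size as the red tension wheel, but black, with a ring of white dots and no gauge; on the grey pod at the other end of the housing, its axis 340 mm from the tension wheel's.
- clay_bowl: Rough grey-white clay bowl, 129 x 134 mm, 52 high, loose and upright on the round aluminium throwing head (156 mm across, top 87 mm above the table) in the middle of the white housing. Origin at the centre of its underside, z up; rim 139 mm above the table. About 172 mm from the axes of the tension wheel and the speed dial.
Mind the look-alikes: they are no part of the job. What is shaped like the clay_bowl but pink is not meant.

How it is judged:
By the outcome, as a careful person would: the job done as asked, in the order asked, and still so for the second after the job is handed in, with the robot touching nothing.
It also fails if it takes over 32 s, if anything falls off the work surface, if the arm or the gripper's body presses on something with over 40 N, if the wrist force passes 120 N, or if a joint passes its speed limit or range.

## Working session

There is one attempt and no reset: what is moved stays moved. The work goes in short steps, Python scripts to look and compute and a tool call to move; the robot and the scene stay as the last step left them, time stands still between calls to the robot, and variables do not carry over. Pictures are saved under pics/ and viewed, at most 10 in all, crops included, and the job is handed in when it is done.

Besides the shell and the picture viewer there is one more tool, called after "Call:" as name(argument=value, ...), one argument or row to a line, values as JSON. carry_out: Moves the arm, as the interface text tells. Its arguments: {"type":"object","properties":{"rows":{"type":"array","items":{"type":"array","items":{"type":"number"}}},"claw":{"type":"number"}},"required":["rows"]}

```bash
mkdir -p pics; cat > h.py <<'E'
import numpy as np, cv2
from bench import env, grab_frame, hand_in
def world(f,u,v,z=None):
    """pixel -> world, by depth or on plane height z"""
    K=f["mtx"];d=np.array([[[u,v]]],float)
    s=cv2.undistortPoints(d,K,np.array([f["k1"],0,0,0.]))[0,0]
    T=f["cam_to_world"];ray=T[:3,:3]@np.array([s[0],-s[1],-1])
    t=f["range_z"][int(round(v)),int(round(u))] if z is None else (z-T[2,3])/ray[2]
    return T[:3,3]+t*ray
def save(n,im): cv2.imwrite("pics/"+n,np.ascontiguousarray(im[...,::-1]))
E
python3 - <<'E'
from h import *
for n in("scene","top"):
    f=grab_frame(n);save(n+"1.png",f["frame"]);np.savez(n+"1.npz",**f)
    print(n,f["mtx"].tolist(),f["k1"],f["cam_to_world"].round(3).tolist())
s=env.state();print(s["time_s"],s["eef_pos"],s["tcp_rot"],s["grip_width"])
E
```

```text
scene [[505.57123030921645, 0.0, 317.6965148280293], [0.0, 505.57123030921645, 202.95795163618558], [0.0, 0.0, 1.0]] -0.11694409296299972 [[-0.464, 0.547, -0.697, -0.59], [-0.886, -0.268, 0.38, 0.552], [0.021, 0.793, 0.609, 0.93], [0.0, 0.0, 0.0, 1.0]]
top [[436.67433371302445, 0.0, 320.1044489795627], [0.0, 436.67433371302445, 199.01322581240584], [0.0, 0.0, 1.0]] 0.041497900132943445 [[0.009, 0.996, -0.089, 0.286], [-1.0, 0.01, 0.005, 0.019], [0.005, 0.089, 0.996, 1.083], [0.0, 0.0, 0.0, 1.0]]
0.1 [0.22158275 0.58379901 0.18267618] [[-9.34908268e-01  3.54889063e-01 -5.32744657e-04]
 [ 3.54889461e-01  9.34907377e-01 -1.29102227e-03]
 [ 3.98972244e-05 -1.39605286e-03 -9.99999025e-01]] 1.0014245053350173
```

View pics/scene1.png

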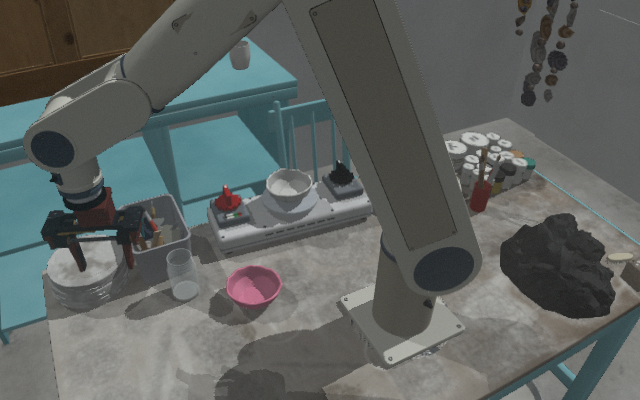

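View pics/top1.png

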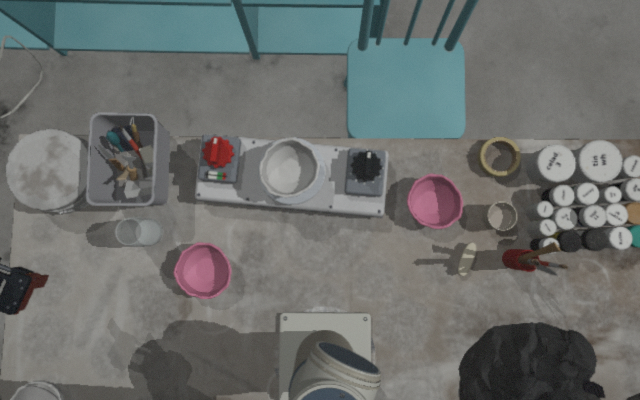

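Candidates for the red tension wheel: the red knob at top (217,152) / scene (228,200), with a gauge in front. The others are the black speed dial at top (367,165) / scene (343,178) and the red brush pot at top (520,260). I choose the first and leave the white bowl at top (290,168) alone; the bowls at (203,270) and (435,200) are pink decoys.

```bash
python3 - <<'E'
from h import *
L={n:np.load(n+"1.npz") for n in("scene","top")}
a=cv2.resize(L["top"]["frame"][125:215,185:275],(400,400),interpolation=cv2.INTER_CUBIC)
b=cv2.resize(L["scene"]["frame"][165:255,185:275],(400,400),interpolation=cv2.INTER_CUBIC)
save("crop1.png",np.hstack([a,b]))
for n,box in(("top",(125,190,195,245)),("scene",(170,225,205,250))):
    f=L[n];r0,r1,c0,c1=box
    hsv=cv2.cvtColor(f["frame"],cv2.COLOR_RGB2HSV)
    m=((hsv[...,0]<8)|(hsv[...,0]>172))&(hsv[...,1]>150)&(hsv[...,2]>60)
    P=np.array([world(f,u,v) for v in range(r0,r1) for u in range(c0,c1) if m[v,u]])
    hi=P[P[:,2]>np.percentile(P[:,2],99)-.012]
    print(n,len(P),P.mean(0).round(4),np.percentile(P[:,2],[1,25,50,75,99]).round(4),"bar",len(hi),hi.mean(0).round(4),hi.min(0).round(3),hi.max(0).round(3))
f=L["top"]
for p in((367,165),(290,168),(135,160),(48,170),(203,270),(147,232),(405,60),(255,190)): print(p,world(f,*p).round(3))
E
```

```text
top 594 [0.4741 0.2432 0.116 ] [0.0875 0.0998 0.1017 0.123  0.1372] bar 144 [0.4688 0.2423 0.1597] [0.286 0.019 0.126] [0.505 0.259 1.083]
scene 117 [0.4511 0.2431 0.1252] [0.0969 0.1003 0.1017 0.1322 0.8029] bar 2 [-0.5901  0.5519  0.9296] [-0.59   0.552  0.93 ] [-0.59   0.552  0.93 ]
(367, 165) [ 0.447 -0.088  0.135]
(290, 168) [0.444 0.083 0.098]
(135, 160) [0.469 0.459 0.037]
(48, 170) [0.437 0.638 0.074]
(203, 270) [0.207 0.296 0.009]
(147, 232) [0.296 0.401 0.094]
(405, 60) [ 0.862 -0.258 -0.29 ]
(255, 190) [0.397 0.167 0.061]
```

View pics/crop1.png

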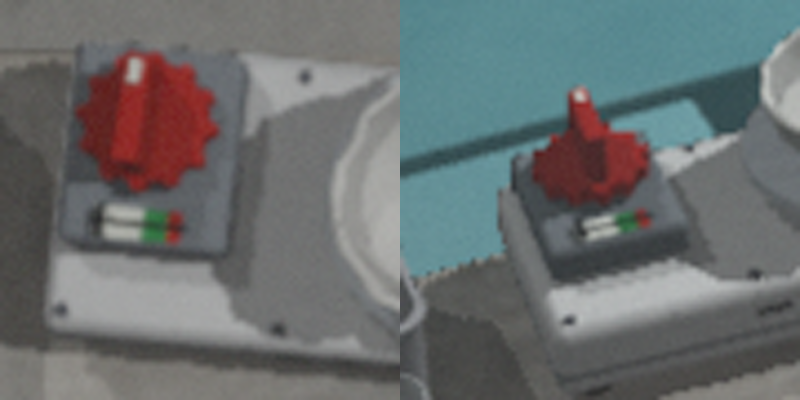

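The crop shows the red wheel with its bar nearly along world x and the white mark on the far end, crop (135,70) = top (215,141). The gauge pointer is far left at crop (98,220), so the wheel is near slack. Next I fit the bar.

```bash
python3 - <<'E'
from h import *
for n,box in(("top",(130,175,198,238)),("scene",(182,215,212,250))):
    f=np.load(n+"1.npz");f=dict(f);r0,r1,c0,c1=box
    G=np.array([world(f,u,v) for v in range(r0,r1) for u in range(c0,c1)])
    bar=G[(G[:,2]>.128)&(G[:,2]<.145)&(np.hypot(G[:,0]-.474,G[:,1]-.243)<.045)]
    q=cv2.minAreaRect((bar[:,:2]*1000).astype(np.float32))
    d=G[(G[:,2]>.094)&(G[:,2]<.108)&(np.hypot(G[:,0]-.474,G[:,1]-.243)<.05)]
    print(n,"bar",len(bar),bar.mean(0).round(4),"rect",q,"disc",d.mean(0).round(4),cv2.minEnclosingCircle((d[:,:2]*1000).astype(np.float32)))
# plane check: mark and tail ends on z=.135
f=np.load("top1.npz");print(world(f,215.4,139.5,.135),world(f,213.4,163.5,.135),world(f,218,152.5,.101))
f=np.load("scene1.npz");print(world(f,224.8,186.5,.135))
print(env.state()["joint_positions"])
E
```

```text
top bar 167 [0.4792 0.2486 0.1342] rect ((480.42816162109375, 249.38978576660156), (14.28066635131836, 55.87890625), 83.42402648925781) disc [0.4777 0.2455 0.1004] ((480.6343688964844, 248.5869598388672), 36.30141830444336)
scene bar 65 [0.4742 0.2485 0.1333] rect ((477.627685546875, 247.6073760986328), (13.707928657531738, 55.8526725769043), 83.6830825805664) disc [0.4726 0.2521 0.1005] ((478.26409912109375, 248.7377471923828), 35.87948989868164)
[0.49970178 0.2454804  0.135     ] [0.44639811 0.24832908 0.135     ] [0.47748719 0.2469127  0.101     ]
[0.49358991 0.24732069 0.135     ]
[ 1.18897405e+00  4.23769069e-01  1.63061457e+00  1.50450579e-05
  1.08860557e+00 -1.90334632e-02]
```

Axis is about (0.479, 0.2485), bar top z 0.1345, and the bar runs at -6.6° (the two views agree to about 3 mm). I raise the tool and travel over, turning -0.25 rad so the fingers close across the bar.

Call:
carry_out(
  rows=[
    [0,0,-3,0],
    [0,0,-6,0],
    [-4,-2.5,-6,-0.04],
    [-8,-5,-6,-0.08],
    [-12,-7.5,-6,-0.12],
    [-16,-10,-6,-0.16],
    [-20,-12.4,-6,-0.2],
    [-24,-14.8,-6,-0.25],
  ],
  claw=1.0,
)

```text
time_s: 0.9
eef_pos: [0.3943, 0.359, 0.2432]
tcp_rot: [[-0.994, 0.111, -0.0], [0.111, 0.994, -0.0], [0.0, -0.0, -1.0]]
wrist_force: [-0.1, 1.0, 0.4]
grip_width: 1.001
finger_force: 0.0
```

```bash
cat > d.py <<'E'
from h import *
s=env.state();R=s["tcp_rot"];p=s["eef_pos"]
d=R.T@(np.array([.479,.2485,.108])-p)*100
print(s["time_s"],p.round(4),"shift cm",d.round(2),"y yaw deg",np.degrees(np.arctan2(R[1,1],R[0,1])).round(1),s["joint_positions"].round(2),s["wrist_force"].round(1),s["ft_torque"].round(2),s["grip_width"])
E
python3 d.py
```

```text
0.9 [0.3943 0.359  0.2432] shift cm [ -9.65 -10.04  13.52] y yaw deg 83.7 [ 0.72  0.22  1.77 -0.    1.15 -0.74] [-0.1  1.   0.4] [ 0.02 -0.02 -0.01] 1.0009684137551669
```

Call:
carry_out(
  rows=[
    [-3.2,-3.3,0,0],
    [-6.4,-6.7,0,0],
    [-9.6,-10,0,0],
    [-9.6,-10,4,0],
    [-9.6,-10,7.5,0],
    [-9.6,-10,7.5,0],
  ],
)

```text
time_s: 1.5
eef_pos: [0.4747, 0.2484, 0.1641]
tcp_rot: [[-0.993, 0.114, -0.008], [0.114, 0.994, -0.004], [0.008, -0.005, -1.0]]
wrist_force: [-0.1, 0.3, -0.2]
grip_width: 1.001
finger_force: 0.0
```

```bash
python3 d.py; python3 - <<'E'
from h import *
f=grab_frame("top");g=grab_frame("scene")
save("hov.png",np.hstack([cv2.resize(x,(400,400),interpolation=cv2.INTER_CUBIC) for x in(f["frame"][115:215,170:270],g["frame"][140:240,180:280])]))
E
```

```text
1.5 [0.4747 0.2484 0.1641] shift cm [-0.47  0.09  5.61] y yaw deg 83.5 [ 0.46  0.32  1.84 -0.    0.99 -1.  ] [-0.1  0.3 -0.2] [0.02 0.   0.02] 1.0006439643241354
```

View pics/hov.png

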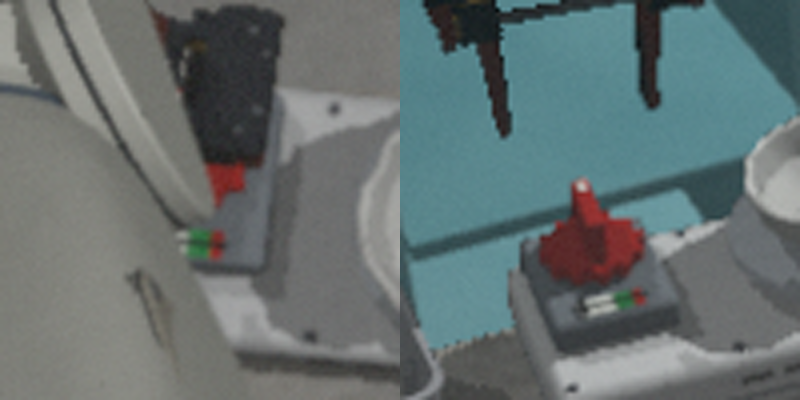

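Left (top view): the arm hides most of the wheel, and the gauge green is visible at crop (205,245). Right (scene view): the fingertips at crop (505,135) and (653,105) straddle the bar top at (580,185). Next I check this by projecting the TCP.

```bash
python3 d.py; python3 - <<'E'
from h import *
g=grab_frame("scene");T=np.linalg.inv(g["cam_to_world"])
s=env.state();R=s["tcp_rot"];p=s["eef_pos"]
F=np.diag([1,-1,-1.])
for q in(p,p+R[:,1]*.044,p-R[:,1]*.044,np.array([.479,.2485,.1345]),np.array([.5065,.2455,.1345])):
    c=F@(T[:3,:3]@q+T[:3,3]);u=cv2.projectPoints(c[None],np.zeros(3),np.zeros(3),g["mtx"],np.array([g["k1"],0,0,0.]))[0].ravel();print(q.round(3),u.round(1),"crop",((u-[180,140])*4).round())
E
```

```text
1.6 [0.4775 0.2505 0.1684] shift cm [-0.18 -0.18  6.04] y yaw deg 83.5 [ 0.46  0.32  1.83  0.    0.99 -1.  ] [ 0.4 -0.4  0.8] [ 0.04 -0.   -0.01] 0.9986130207485338
[0.478 0.251 0.169] [224.2 179.2] crop [177. 157.]
[0.483 0.295 0.17 ] [207.6 182.5] crop [110. 170.]
[0.473 0.207 0.169] [240.5 176.1] crop [242. 144.]
[0.479 0.248 0.134] [226.2 189.6] crop [185. 199.]
[0.506 0.246 0.134] [223.9 184. ] crop [175. 176.]
```

The bar matches. The open fingertips sit about 20 mm short of the TCP, so the fingers swing in an arc and reach down as they shut. I descend and close.

Call:
carry_out(
  rows=[
    [-0.1,-0.1,2,0],
    [-0.1,-0.2,4,0],
    [-0.1,-0.2,5.2,0],
    [-0.1,-0.2,6,0],
    [-0.1,-0.2,6,0],
  ],
)

```text
time_s: 2.15
eef_pos: [0.4785, 0.2488, 0.1084]
tcp_rot: [[-0.994, 0.112, -0.0], [0.112, 0.994, -0.0], [0.0, -0.0, -1.0]]
wrist_force: [0.2, -0.4, 0.9]
grip_width: 1.004
finger_force: 0.0
```

Call:
carry_out(
  rows=[
    [0,0,0,0],
    [0,0,0,0],
    [0,0,0,0],
    [0,0,0,0],
    [0,0,0,0],
    [0,0,0,0],
    [0,0,0,0],
    [0,0,0,0],
  ],
  claw=0.0,
)

```text
time_s: 2.95
eef_pos: [0.4785, 0.2485, 0.1084]
tcp_rot: [[-0.994, 0.113, -0.0], [0.113, 0.994, -0.0], [0.0, -0.0, -1.0]]
wrist_force: [-0.8, -0.8, 0.8]
grip_width: 0.309
finger_force: 0.0
```

```bash
python3 d.py
```

```text
2.95 [0.4785 0.2485 0.1084] shift cm [-0.05  0.01  0.04] y yaw deg 83.5 [ 0.46  0.4   1.87  0.    0.87 -1.  ] [-0.8 -0.8  0.8] [ 0.01  0.02 -0.03] 0.3091997757295379
```

Call:
carry_out(
  rows=[
    [0,0,0,0],
    [0,0,0,0],
    [0,0,0,0],
    [0,0,0,0],
    [0,0,0,0],
  ],
)

```text
time_s: 3.45
eef_pos: [0.4785, 0.2485, 0.1084]
tcp_rot: [[-0.994, 0.113, -0.0], [0.113, 0.994, 0.0], [0.0, 0.0, -1.0]]
wrist_force: [0.4, -0.7, -0.0]
grip_width: 0.006
finger_force: 0.0
```

The fingers shut to 0.006 with no grip force, so they missed the bar. I look before doing anything else.

```bash
python3 - <<'E'
from h import *
g=grab_frame("scene");f=grab_frame("top")
save("miss.png",np.hstack([cv2.resize(x,(400,500),interpolation=cv2.INTER_CUBIC) for x in(f["frame"][115:215,180:260],g["frame"][140:240,185:265])]))
E
```

```text
(no output)
```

View pics/miss.png

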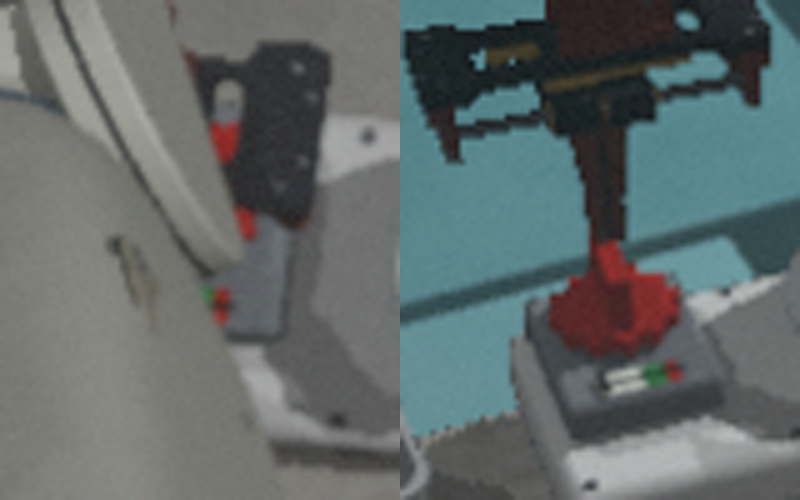

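Right (scene view): the shut fingers end at crop (608,240), directly above the bar top, and hide the white mark. They stand higher than the reported TCP z, so I measure the fingers by depth.

```bash
python3 - <<'E'
from h import *
g=grab_frame("scene")
for v in range(166,206,2): print(v,[(world(g,u,v)*1000).round().astype(int).tolist() for u in(225,227,229)],g["frame"][v,227])
s=env.state();print(s["wrist_force"].round(1),s["joint_torque"].round(2))
E
```

```text
166 [[442, 255, 234], [463, 244, 218], [465, 238, 215]] [46 38 37]
168 [[478, 246, 204], [464, 244, 211], [465, 239, 209]] [44 36 36]
170 [[468, 249, 204], [465, 245, 205], [465, 240, 203]] [50 43 44]
172 [[469, 249, 197], [466, 245, 198], [462, 241, 199]] [49 42 44]
174 [[466, 251, 193], [464, 246, 194], [463, 241, 193]] [45 40 38]
176 [[468, 251, 186], [464, 247, 187], [463, 242, 186]] [42 37 35]
178 [[465, 252, 182], [468, 246, 178], [463, 242, 180]] [43 38 39]
180 [[462, 254, 178], [472, 245, 169], [466, 242, 172]] [41 42 42]
182 [[466, 253, 169], [469, 247, 165], [462, 244, 168]] [39 39 38]
184 [[465, 254, 164], [463, 249, 164], [464, 244, 161]] [39 39 40]
186 [[465, 255, 157], [467, 249, 154], [463, 245, 156]] [36 38 38]
188 [[467, 255, 150], [468, 249, 147], [464, 245, 149]] [111  44  42]
190 [[478, 252, 135], [481, 246, 131], [477, 242, 133]] [132  46  44]
192 [[474, 254, 132], [469, 250, 134], [466, 245, 134]] [137  45  43]
194 [[474, 255, 126], [460, 253, 134], [457, 249, 135]] [146  49  49]
196 [[475, 255, 118], [453, 256, 133], [451, 251, 133]] [106  42  43]
198 [[485, 253, 104], [453, 256, 127], [455, 250, 124]] [75 40 43]
200 [[478, 255, 103], [456, 256, 118], [449, 252, 121]] [73 41 40]
202 [[470, 258, 103], [454, 257, 113], [452, 252, 112]] [72 39 37]
204 [[465, 260, 100], [463, 255, 100], [453, 253, 105]] [76 39 39]
[1.1 0.2 0.7] [-0.000e+00 -4.790e+01 -2.215e+01  2.000e-02  7.000e-02  0.000e+00]
```

By depth, the shut fingertips are at z ≈ 0.146 while the reported TCP is 0.108, so the true tips are about 37 mm higher than reported. x and y agree. I open, go down 3.4 cm in small steps watching the force, then check the tip height again.

Call:
carry_out(
  rows=[
    [0,0,0,0],
    [0,0,0,0],
    [0,0,0,0],
    [0,0,0,0],
    [0,0,0,0],
    [0,0,0,0],
    [0,0,0,0],
    [0,0,0,0],
  ],
  claw=0.7,
)

```text
time_s: 4.4
eef_pos: [0.4785, 0.2485, 0.1084]
tcp_rot: [[-0.994, 0.113, -0.0], [0.113, 0.994, -0.0], [0.0, -0.0, -1.0]]
wrist_force: [0.2, -0.3, -0.4]
grip_width: 0.685
finger_force: 0.0
```

Call:
carry_out(
  rows=[
    [0,0,0.6,0],
    [0,0,1.2,0],
    [0,0,1.7,0],
    [0,0,2.2,0],
    [0,0,2.6,0],
    [0,0,2.6,0],
  ],
)

```text
time_s: 5.0
eef_pos: [0.4781, 0.2483, 0.0816]
tcp_rot: [[-0.994, 0.113, -0.001], [0.113, 0.994, -0.001], [0.001, -0.001, -1.0]]
wrist_force: [-0.1, -0.0, 0.9]
grip_width: 0.703
finger_force: 0.0
```

```bash
python3 d.py; python3 - <<'E'
from h import *
g=grab_frame("scene")
save("low.png",cv2.resize(g["frame"][140:240,175:275],(600,600),interpolation=cv2.INTER_CUBIC))
G=np.array([world(g,u,v) for v in range(150,215) for u in range(195,260)])
col=g["frame"][150:215,195:260].reshape(-1,3).astype(int)
for lo,hi in((.19,.24),(.255,.31)):
    m=(abs(G[:,0]-.465)<.012)&(G[:,1]>lo)&(G[:,1]<hi)&(G[:,2]>.102)&(col.max(1)<75); q=G[m]
    print(len(q),np.sort(q[:,2])[:8].round(3),q[np.argsort(q[:,2])[:8]].mean(0).round(3))
E
```

```text
5.0 [0.4781 0.2483 0.0816] shift cm [-0.09  0.03 -2.64] y yaw deg 83.5 [ 0.46  0.44  1.89  0.    0.81 -1.  ] [-0.1 -0.   0.9] [-0.    0.02  0.03] 0.7027592086021397
187 [0.103 0.103 0.122 0.122 0.123 0.125 0.128 0.129] [0.466 0.22  0.12 ]
318 [0.102 0.103 0.106 0.108 0.109 0.11  0.116 0.117] [0.46  0.258 0.109]
```

View pics/low.png

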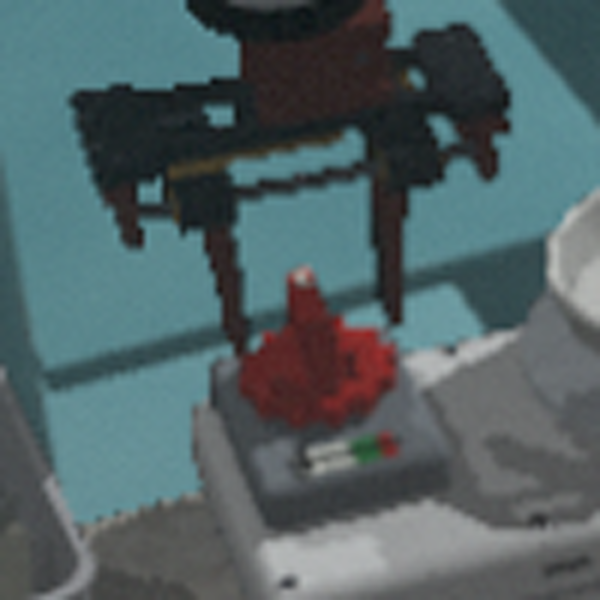

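The fingertips at crop (240,350) and (395,320) now straddle the bar at (305,290), with the tips at z ≈ 0.12. I go 1 cm lower and close.

Call:
carry_out(
  rows=[
    [0,0,0.4,0],
    [0,0,0.8,0],
    [0,0,1,0],
  ],
)

```text
time_s: 5.35
eef_pos: [0.4784, 0.2484, 0.072]
tcp_rot: [[-0.994, 0.113, -0.0], [0.113, 0.994, -0.0], [0.0, -0.0, -1.0]]
wrist_force: [-0.3, 0.1, -0.5]
grip_width: 0.698
finger_force: 0.0
```

Call:
carry_out(
  rows=[
    [0,0,0,0],
    [0,0,0,0],
    [0,0,0,0],
    [0,0,0,0],
    [0,0,0,0],
    [0,0,0,0],
    [0,0,0,0],
    [0,0,0,0],
  ],
  claw=0.0,
)

```text
time_s: 6.15
eef_pos: [0.4786, 0.2487, 0.0724]
tcp_rot: [[-0.994, 0.113, 0.0], [0.113, 0.994, 0.0], [-0.0, 0.0, -1.0]]
wrist_force: [0.7, 2.2, -0.3]
grip_width: 0.158
finger_force: 30.0
```

Call:
carry_out(
  rows=[
    [0,0,0,0],
    [0,0,0,0],
    [0,0,0,0],
  ],
)

```text
time_s: 6.45
eef_pos: [0.4786, 0.2487, 0.0724]
tcp_rot: [[-0.994, 0.113, 0.0], [0.113, 0.994, 0.0], [-0.0, 0.0, -1.0]]
wrist_force: [-0.1, 2.3, -0.5]
grip_width: 0.157
finger_force: 30.0
```

```bash
python3 d.py
```

```text
6.45 [0.4786 0.2487 0.0724] shift cm [-0.04 -0.02 -3.56] y yaw deg 83.5 [ 0.46  0.46  1.89  0.    0.79 -1.  ] [-0.1  2.3 -0.5] [ 0.51  0.12 -0.11] 0.15723647474609556
```

The bar is gripped: 13.8 mm, 30 N. I wind clockwise, first part.

Call:
carry_out(
  rows=[
    [0,0,0,0.1],
    [0,0,0,0.2],
    [0,0,0,0.3],
    [0,0,0,0.4],
    [0,0,0,0.5],
    [0,0,0,0.6],
    [0,0,0,0.7],
    [0,0,0,0.8],
  ],
)

```text
time_s: 7.25
eef_pos: [0.4795, 0.2501, 0.0725]
tcp_rot: [[-0.609, 0.793, 0.002], [0.793, 0.609, 0.002], [0.001, 0.003, -1.0]]
wrist_force: [1.3, 9.4, -4.4]
grip_width: 0.159
finger_force: 30.0
```

```bash
cat > look.py <<'E'
import sys
from h import *
g=grab_frame("scene");f=grab_frame("top")
save(sys.argv[1],np.hstack([cv2.resize(x,(400,400),interpolation=cv2.INTER_CUBIC) for x in(f["frame"][145:195,190:240],g["frame"][185:235,205:255])]))
E
python3 d.py; python3 look.py t1.png
```

```text
7.25 [0.4795 0.2501 0.0725] shift cm [-0.09 -0.13 -3.55] y yaw deg 37.5 [ 0.46  0.46  1.89  0.    0.79 -0.2 ] [ 1.3  9.4 -4.4] [ 1.55 -0.19  0.26] 0.15911646696751747
```

View pics/t1.png

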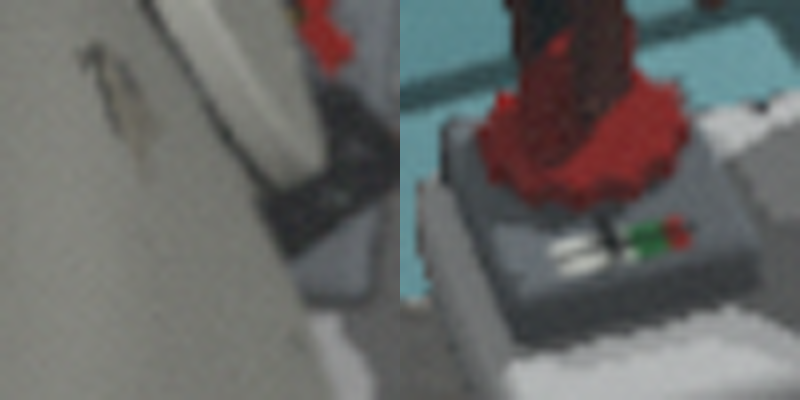

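The pointer has moved to scene-crop (608,240), still in white just left of the green that starts at about (632,240). I turn on by 0.55.

Call:
carry_out(
  rows=[
    [0,0,0,0.1],
    [0,0,0,0.2],
    [0,0,0,0.3],
    [0,0,0,0.4],
    [0,0,0,0.48],
    [0,0,0,0.55],
    [0,0,0,0.55],
  ],
)

```text
time_s: 8.05
eef_pos: [0.4806, 0.2505, 0.0725]
tcp_rot: [[-0.106, 0.994, 0.004], [0.994, 0.106, 0.003], [0.003, 0.004, -1.0]]
wrist_force: [4.5, 9.4, -7.1]
grip_width: 0.158
finger_force: 30.0
```

```bash
python3 d.py; python3 look.py t2.png
```

```text
8.05 [0.4806 0.2505 0.0725] shift cm [-0.18 -0.16 -3.55] y yaw deg 6.1 [0.46 0.46 1.89 0.   0.79 0.35] [ 4.5  9.4 -7.1] [ 1.62 -0.64  0.  ] 0.15776759692774184
```

View pics/t2.png

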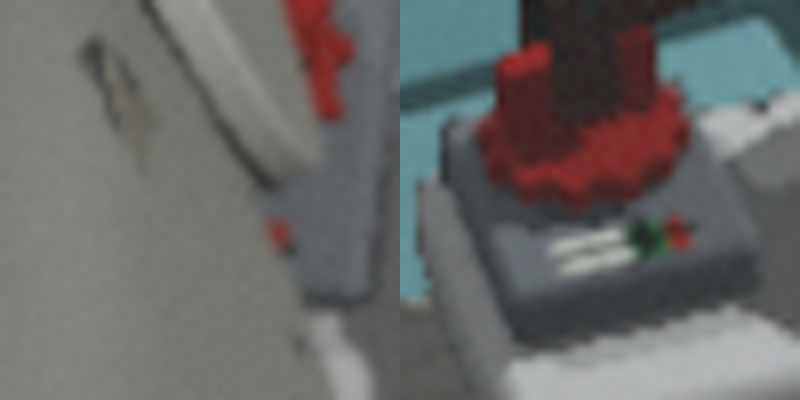

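The pointer is at scene-crop (650,238), mid-green (630 to 667), which is about 1.4 rad. I open partly, lift clear and back away.

Call:
carry_out(
  rows=[
    [0,0,0,0],
    [0,0,0,0],
    [0,0,0,0],
    [0,0,0,0],
    [0,0,0,0],
    [0,0,0,0],
  ],
  claw=0.5,
)

```text
time_s: 8.75
eef_pos: [0.4785, 0.2483, 0.0724]
tcp_rot: [[-0.108, 0.994, -0.0], [0.994, 0.108, -0.0], [-0.0, -0.0, -1.0]]
wrist_force: [0.0, 0.3, 0.5]
grip_width: 0.502
finger_force: 0.0
```

Call:
carry_out(
  rows=[
    [0,0,-1,0],
    [0,0,-3,0],
    [0,0,-6,0],
    [0,0,-9,0],
    [0,0,-12,0],
    [0,0,-15,0],
    [0,0,-15,0],
  ],
)

```text
time_s: 9.45
eef_pos: [0.481, 0.2497, 0.2274]
tcp_rot: [[-0.108, 0.994, 0.007], [0.994, 0.108, 0.004], [0.003, 0.008, -1.0]]
wrist_force: [-0.2, 0.7, 0.7]
grip_width: 0.499
finger_force: 0.0
```

```bash
python3 d.py; python3 - <<'E'
from h import *
g=grab_frame("scene")
save("end.png",np.hstack([cv2.resize(g["frame"][185:235,205:255],(400,400),interpolation=cv2.INTER_CUBIC),cv2.resize(g["frame"][130:280,200:380],(400,333))[:400] if 0 else cv2.resize(g["frame"][120:270,215:365],(400,400))]))
E
```

```text
9.45 [0.481  0.2497 0.2274] shift cm [-0.13 -0.31 11.94] y yaw deg 6.2 [ 0.46  0.25  1.78 -0.    1.11  0.35] [-0.2  0.7  0.7] [-0.05  0.05 -0.01] 0.49869384492164376
```

View pics/end.png

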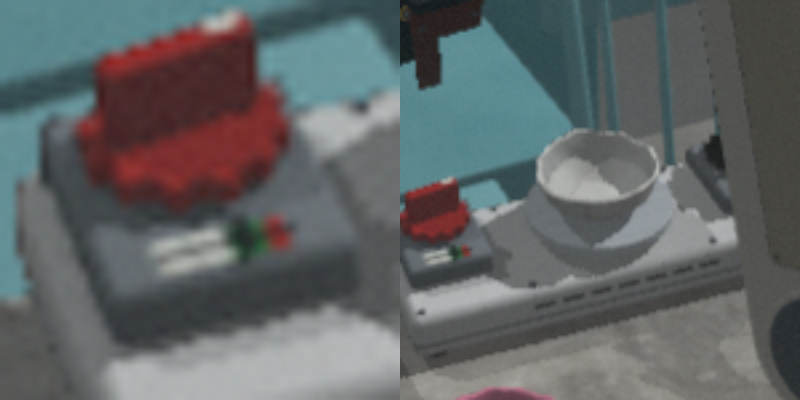

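The final view shows the pointer resting at crop (243,238), inside the green (228 to 268), at about 1.35 rad. The bowl is still on its head at (598,170), and the gripper is clear. I hand in.

```bash
python3 -c "from bench import hand_in; print(hand_in())"
```

```text
the job is handed in; nothing more can be done
None
```

I wound the red tension wheel clockwise to about 1.35 rad, let go with the gauge pointer resting in the green and never in the red, did not touch the speed dial or the bowl, and handed the job in at about 9.5 s.

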